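Refit the desk radio's dial ring and keyed knob, and hold it pressed in

ROBOT

A 6-joint arm with a two-finger parallel gripper is mounted at the origin on the work surface. World frame = base frame: x ahead of the robot, y to its left, z up, the work surface at z = 0. Lengths are in m, angles in rad, forces in N, time in s.
With the tool pointing down it reaches from about 0.3 to 0.875 m from the base axis. Payload 6.4 kg.
Tool frame: the origin (TCP) lies between the finger pads; the fingertips stand 25 mm ahead of it and the grasp point (between the pads) lies 6 mm ahead of it; z points along the fingers, y is the line along which they close (so a half turn about z gives the same grasp; the last joint's range is limited). The gripper opens to 85 mm and grips with 20 to 120 N. Pads are 22 mm wide; open, the fingers measure 114 mm over their backs; the gripper's body (76 mm by 85 mm) begins 54 mm behind the grasp point. The pads swing forward as they close: fully open they stand 13 mm farther back than shut.
Start: joints at [0.915, 0.181, 1.607, -0, 1.354, -0.206], TCP at [0.25, 0.518, 0.256] pointing down, gripper open.
Joint ranges: [-2.99, 2.99], [-0.89, 2.07], [0.3, 2.58], [-1.14, 4.28], [0, 2.63], [-3.12, 3.12]. Speed limits (rad/s): [2.57, 2.57, 3.01, 3.14, 3.14, 3.14].

INTERFACE

Orientations are given as a unit quaternion [w, x, y, z].
In Python, from bench import ctrl gives the robot as it stands.
- The arm moves only by the tool servo_tool, never from a script. Its argument "series" is text: rows parted by semicolons, each of 7 numbers parted by spaces: the gripper command: -1 is fully open, 1 is shut, values between are in proportion, then the shift along the tool's x, y, z in m, then the turn, a rotation vector about the tool's x, y, z in degrees. A call has 1 to 12 rows; each row is the pose to reach, as a shift and turn from the pose commanded when the call began, along the tool's axes at that moment; what a row does not reach only later rows make up. A row lasts 1/12 s, in which the tool goes at most 41.7 mm and 7.16 degrees, less where a joint would pass 70% of its speed; a pose out of reach is approached as far as the arm can. A call with a gripper value outside its range is refused whole. The fingers move at their own pace and stop on an object; the grip force is fixed at half the most. Time passes only in rows, so rows that repeat a pose let the fingers close. It gives the time, the measured TCP pose, the force, the opening and the grip force at its end, in the units of the state.
- ctrl.get_obs(): the state, without advancing time (a new reading comes with each control period).
- ctrl.camera(name): name is "side" or "top"; returns a dict with "img" (384x512x3 uint8, red, green, blue), "z_map" (384x512 float32, m along the optical axis (not along the pixel's ray), 0 where there is no reading), "fovy" (degrees; the focal length in pixels is half the picture's height over the tangent of half this angle, whatever the lens; pixels are square), "cx", "cy" (the principal point, pixels), "extrinsics" (4x4, takes a point from camera to world coordinates). Camera axes: x right, y down, z forward; pixel columns grow to the right and rows downward; lengths in m; the calibration is good to about 2 mm. A picture is of the moment at which its call begins.
- ctrl.hand_in(): hands the job in; it is judged then, once.
The state is a dict: "time_s": time; "q": joint angles; "dq": joint speeds; "joint_efforts": joint torques, N m; "eef_pos": TCP position; "eef_rot": TCP orientation; "wrist_force": force on the tool from outside, world axes, zero at the start; "torque": the same for the moment, N m; "opening": opening from 0.0 (shut) to 1.0 (fully open); "grasp_force": force on a finger pad.
Only numpy, scipy, OpenCV 4.12 (cv2) and the standard library are available. Lean on these libraries where they do the work, as an engineer would, in place of code of your own. Each camera call takes 0.05 s, during which the arm holds its last target. There are 200 camera calls.

TASK

Put the desk radio's dial back together: lay the metal dial ring flat on the narrow raised seat around the radio's shaft and let go of it, then take the knob, turn it so that its keyed hole matches the shaft's flat, and push it fully onto the shaft. Go on pushing until the sprung shaft is pushed in to its stop, and finish like that: still holding the knob and keeping it pressed in, not letting go. Leave the other things on the desk where they are.

Things in the scene. Friction and masses are not known exactly. Their poses are not given: they have to be found in the camera images.
- radio: Wooden table radio, fixed, 160 (x) x 260 (y) x 70 mm high, flat black top panel; origin at the centre of its underside on the desk, z up. In the middle of the panel a round seat 40 mm across, 10 mm high; on it a tapered spigot (24 mm across at the foot, 19 at the top, 6 high), and out of that the D-shaft. Four keys 4 mm high lie in a row 105 mm to its +y side.
- dial_seat (a point): Point on the radio: centre of the top face of the round seat, 80 mm above the desk; the dial ring's underside belongs here. The ring then hangs over the 40 mm seat all round, 10 mm above the panel.
- shaft_tip (a point): Centre of the upper end of the bright metal D-shaft, 32 mm above the seat's top when not pressed; z is the shaft's axis, up, x points square out of its flat and so tells the shaft's turn. The shaft is 16 mm across, its flat 4 mm from the axis over the whole length, its end chamfered by 2 mm. It turns only stiffly (0.06 N m, within +-0.8 rad of the radio's x axis).
- press (a joint): How far the D-shaft is pushed down into the radio, m: 0 is out, 0.004 is the stop. A spring holds it out: it takes 2 N to start and 10 N at the stop.
- knob: Loose black knob, 60 g, hole down on the desk; origin: centre of its underside, z up. Round skirt 44 mm across, 22 mm high; on it a grip bar (22 to 44 mm up, 12 mm wide, along x from -20 to +20 mm, then an 8 mm wide nose to +32). D-hole in the underside: 18.4 mm across, 18 mm deep, flat on the nose (+x) side, 5.2 mm from the axis. It goes on with its x axis along the shaft's x, within 0.15 rad.
- knob_nose (a point): Outer end of the knob's pointer nose, 32 mm along the knob's +x from its axis, 33 mm above its underside. The knob is fully on when the shaft's end touches the bottom of its hole (shaft_tip 18 mm above the knob's origin); its skirt then stays 6 mm above the fitted ring, 2 mm when pressed in.
- dial_ring: Loose flat aluminium ring, 58 mm outside, 28 mm hole, 8 mm thick, 70 g, lying on the desk; origin at the centre of its underside, z up. Either side up and any turn will do.
- screwdriver: Bystander: screwdriver, 160 mm long, lying on the desk between robot and radio; leave it.
- paperweight: Bystander: brass paperweight, 54 mm across, 33 mm high; leave it.
- stapler: Bystander: stapler, 130 x 36 x 45 mm; leave it.
- mug: Bystander: white mug, 76 mm across, 85 mm high; leave it.

How it is judged:
On the way, in this order (a step that is already met when the one before it is completed fails the run):
1. the dial ring lies flat on the raised seat around the shaft, let go (horizontal distance between dial_ring and dial_seat below 0.004 m and height (world z) of dial_ring above 0.077 m and angle between the z axis of dial_ring and the z axis of dial_seat, either way round below 0.1 rad and (height (world z) of dial_ring below 0.0825 m or (height (world z) of dial_ring between 0.0855 and 0.0905 m and angle between dial_ring's own z axis and vertical above 1.57 rad)) and linear speed of dial_ring below 0.02 m/s and contact force between the fingers and dial_ring below 0.1 N), for 0.2 s.
2. the knob is fully on the shaft, its flat on the shaft's flat (horizontal distance between knob and shaft_tip below 0.004 m and z of knob in the frame of shaft_tip below -0.016 m and x of knob_nose in the frame of shaft_tip above 0.025 m), for 0.1 s.
At the end, for the whole second after the job is handed in: The ring lies flat on the seat (within 4 mm, 2.5 mm in height), not held; the knob is on the shaft (within 4 mm, shaft end within 2 mm of the hole's bottom, nose as the shaft's flat), at rest; the fingers on it keep the shaft pressed in by more than 2.8 of its 4 mm (all of step 2 and horizontal distance between dial_ring and dial_seat below 0.004 m and height (world z) of dial_ring above 0.077 m and angle between the z axis of dial_ring and the z axis of dial_seat, either way round below 0.1 rad and (height (world z) of dial_ring below 0.0825 m or (height (world z) of dial_ring between 0.0855 and 0.0905 m and angle between dial_ring's own z axis and vertical above 1.57 rad)) and value of joint press above 0.0028 m and contact force between the fingers and knob above 2 N and contact force between the fingers and dial_ring below 0.1 N and linear speed of knob below 0.01 m/s); the arm keeps its last pose, push and grip.
It fails at once if a bystander is displaced by more than 3 cm (distance of any of screwdriver, paperweight, stapler, mug from where it was at the start of the episode above 0.03 m).
It also fails if it takes over 67 s, if anything falls off the work surface, if the arm or the gripper's body presses on something with over 40 N, if the wrist force passes 120 N, or if a joint passes its speed limit or range.

## Working session

There is one attempt and no reset: what is moved stays moved. The work goes in short steps, Python scripts to look and compute and a tool call to move; the robot and the scene stay as the last step left them, time stands still between calls to the robot, and variables do not carry over. Pictures are saved under pics/ and viewed, at most 13 in all, crops included, and the job is handed in when it is done.

Besides the shell and the picture viewer there is one more tool, called after "Request:" as name(argument=value, ...) on one line, values as JSON. servo_tool: Moves the arm, as the interface text tells. Its arguments: {"type":"object","properties":{"series":{"type":"string"}},"required":["series"]}

```bash
mkdir -p pics; cat > h.py <<'E'
import numpy as np, cv2
from bench import ctrl
def cam(n):
    c=ctrl.camera(n); c['f']=192/np.tan(np.radians(c['fovy'])/2); return c
def save(c,fn,box=None,s=1):
    im=c['img'][:,:,::-1]
    if box: im=im[box[1]:box[3],box[0]:box[2]]
    cv2.imwrite('pics/'+fn,cv2.resize(im,None,fx=s,fy=s,interpolation=cv2.INTER_CUBIC))
def ray(c,u,v):
    E=c['extrinsics']; return E[:3,:3]@np.array([(u-c['cx'])/c['f'],(v-c['cy'])/c['f'],1]),E[:3,3]
def onz(c,u,v,z):
    d,o=ray(c,u,v); return o+d*(z-o[2])/d[2]
def cloud(c):
    v,u=np.mgrid[:384,:512]; Z=c['z_map']
    P=np.stack([(u-c['cx'])/c['f']*Z,(v-c['cy'])/c['f']*Z,Z],-1)
    E=c['extrinsics']; return P@E[:3,:3].T+E[:3,3]
def proj(c,p):
    E=c['extrinsics']; q=E[:3,:3].T@(np.array(p)-E[:3,3]); return q[:2]/q[2]*c['f']+[c['cx'],c['cy']]
E
python3 - <<'E'
from h import *
np.set_printoptions(precision=4,suppress=True)
t=cam('top');s=cam('side')
save(t,'t1.png',None,1.56);save(s,'s1.png',None,1.56)
for c in(t,s):print(c['fovy'],c['cx'],c['cy'],c['extrinsics'])
print(ctrl.get_obs())
E
```

```text
56.31938850939455 256.4727178526606 189.98414816605566 [[ 0.0043 -0.9823  0.1874  0.3656]
 [-0.9998 -0.0008  0.0189 -0.0143]
 [-0.0184 -0.1875 -0.9821  1.0048]
 [ 0.      0.      0.      1.    ]]
50.00933582694431 252.43142058766233 185.72989618260485 [[ 0.8382 -0.3344  0.4308  0.0133]
 [-0.5453 -0.5042  0.6697 -0.7961]
 [-0.0068 -0.7963 -0.6049  0.7858]
 [ 0.      0.      0.      1.    ]]
{'time_s': 0.1, 'q': array([ 0.9147,  0.1815,  1.6079,  0.    ,  1.3538, -0.2063]), 'dq': array([ 0.0007,  0.0001, -0.0034,  0.0007, -0.0004,  0.0017]), 'joint_efforts': array([ -0.0004, -44.5869, -35.2238,  -0.0003,   0.004 ,  -0.    ]), 'eef_pos': array([0.2497, 0.5175, 0.2555]), 'eef_rot': array([-0.0003,  0.223 ,  0.9748, -0.0007]), 'wrist_force': array([ 0.1831,  0.1277, -0.3465]), 'torque': array([-0.0383, -0.0007, -0.0277]), 'grasp_force': 0.0, 'opening': 1.0009119812360177}
```

View pics/t1.png

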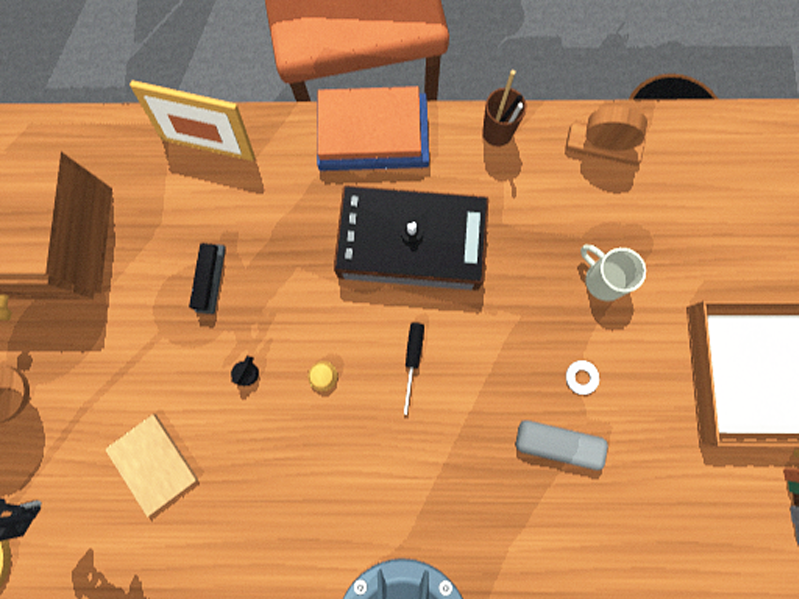

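View pics/s1.png

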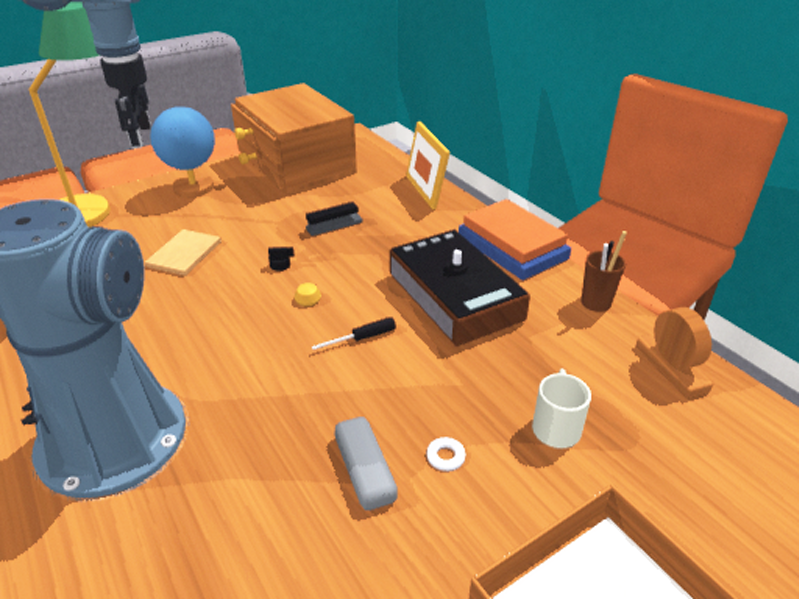

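Top view (1.56x): knob (244,372) with nose up-right, ring (583,378), shaft (411,228), radio 340–487 × 187–285; paperweight (322,377) lies near the knob. Side view agrees. Now metric fits.

```bash
python3 - <<'E'
from h import *
np.set_printoptions(precision=4,suppress=True)
t=cam('top');s=cam('side')
save(t,'t2.png',(244,126,284,166),7);save(s,'s2.png',(270,145,315,185),7)
a=cv2.imread('pics/t2.png');b=cv2.imread('pics/s2.png')
save(t,'k.png',(136,215,176,255),7);save(s,'k2.png',(158,145,203,185),7)
cc=cv2.imread('pics/k.png');d=cv2.imread('pics/k2.png')
cv2.imwrite('pics/m2.png',np.vstack([np.hstack([a,b]),np.hstack([cc,d])]))
for n,c in(('top',t),('side',s)):
    P=cloud(c);z=P[...,2];ok=c['z_map']>0
    def reg(x0,x1,y0,y1,z0,z1):
        m=ok&(P[...,0]>x0)&(P[...,0]<x1)&(P[...,1]>y0)&(P[...,1]<y1)&(z>z0)&(z<z1); return P[m]
    g=onz(t,583/1.5625,378/1.5625,.008);r=reg(g[0]-.05,g[0]+.05,g[1]-.05,g[1]+.05,.004,.02)
    print(n,'ring',g,len(r),r.mean(0),cv2.minEnclosingCircle(r[:,:2].astype(np.float32)))
    g=onz(t,411/1.5625,228/1.5625,.11)
    r=reg(g[0]-.12,g[0]+.12,g[1]-.16,g[1]+.16,.06,.078)
    print('panel',cv2.minAreaRect(r[:,:2].astype(np.float32)),np.median(r[:,2]))
    r=reg(g[0]-.03,g[0]+.03,g[1]-.03,g[1]+.03,.095,.13); print('shaft',g,len(r),r.mean(0),r.max(0));
    r=reg(g[0]-.03,g[0]+.03,g[1]-.03,g[1]+.03,.108,.13); print('shafttop',len(r),r.mean(0))
    g=onz(t,244/1.5625,372/1.5625,.03)
    r=reg(g[0]-.06,g[0]+.06,g[1]-.04,g[1]+.05,.03,.06)
    print('bar',g,len(r),r.mean(0),cv2.minAreaRect(r[:,:2].astype(np.float32)),r.max(0))
    r=reg(g[0]-.06,g[0]+.06,g[1]-.04,g[1]+.05,.012,.06)
    print('knob',len(r),r.mean(0),cv2.minAreaRect(r[:,:2].astype(np.float32)))
    g=onz(t,322/1.5625,377/1.5625,.033);print('pw',g)
E
```

```text
top ring [ 0.4113 -0.3151  0.008 ] 288 [ 0.4129 -0.3149  0.0078] ((0.4130180776119232, -0.310892254114151), 0.06300588697195053)
panel ((0.6591036915779114, -0.015192374587059021), (0.2606092393398285, 0.1624159812927246), 84.5633773803711) 0.07004547628142094
shaft [ 0.653  -0.0137  0.11  ] 34 [ 0.6562 -0.0156  0.1089] [ 0.664  -0.0083  0.1161]
shafttop 25 [ 0.6575 -0.0153  0.1116]
bar [0.4186 0.276  0.03  ] 102 [0.422  0.2763 0.0424] ((0.4237099885940552, 0.2764952778816223), (0.013753925450146198, 0.05098768323659897), 59.6844596862793) [0.4457 0.2926 0.0469]
knob 234 [0.4189 0.2755 0.031 ] ((0.4197896420955658, 0.28000739216804504), (0.04582583159208298, 0.04364941641688347), 9.414942741394043)
pw [0.4103 0.1395 0.033 ]
side ring [ 0.4113 -0.3151  0.008 ] 386 [ 0.4119 -0.317   0.0085] ((0.40945500135421753, -0.3155161440372467), 0.06641507148742676)
panel ((0.654358983039856, -0.016501426696777344), (0.2611476182937622, 0.16067253053188324), 85.48020935058594) 0.07170297511223928
shaft [ 0.653  -0.0137  0.11  ] 36 [ 0.6552 -0.0183  0.1066] [ 0.6647 -0.0094  0.115 ]
shafttop 17 [ 0.6561 -0.0169  0.112 ]
bar [0.4186 0.276  0.03  ] 92 [0.4196 0.2747 0.0406] ((0.421335905790329, 0.27555763721466064), (0.01931181736290455, 0.051457516849040985), 57.363136291503906) [0.4441 0.2927 0.049 ]
knob 183 [0.4166 0.2718 0.0315] ((0.41952958703041077, 0.27527591586112976), (0.04837581142783165, 0.03596413508057594), 3.133690595626831)
pw [0.4103 0.1395 0.033 ]
```

View pics/m2.png

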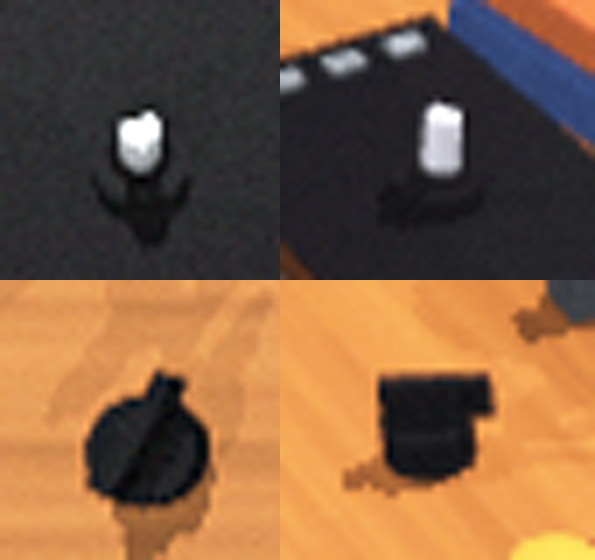

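```bash
cat > fit.py <<'E'
from h import *
from scipy.optimize import minimize
S=8
def rot(P,x,y,a): # P Nx3 body
    c,s=np.cos(a),np.sin(a); return np.c_[x+c*P[:,0]-s*P[:,1],y+s*P[:,0]+c*P[:,1],P[:,2]]
th=np.linspace(0,2*np.pi,73)
def circ(r,z,flat=None):
    x=r*np.cos(th); x=np.minimum(x,flat) if flat else x
    return np.c_[x,r*np.sin(th),0*th+z]
def box(x0,x1,y0,y1,z0,z1): return np.array([[x,y,z] for x in(x0,x1) for y in(y0,y1) for z in(z0,z1)],float)
D=lambda r,z,f: circ(r,z,f)
MODELS={ # list of (layer hulls)
 'shaft':[[np.r_[D(.008,.086,.004),D(.008,.110,.004),D(.006,.112,.002)]],[np.r_[D(.006,.112,.002)]]],
 'knob':[[np.r_[circ(.022,0),circ(.022,.022)],box(-.02,.02,-.006,.006,.022,.044),box(.02,.032,-.004,.004,.022,.044)]],
 'ring':[[np.r_[circ(.029,0),circ(.029,.008)]],[circ(.014,.008)]]}
def cov(c,hulls,x,y,a,win):
    u0,v0,u1,v1=win; m=np.zeros(((v1-v0)*S,(u1-u0)*S),np.uint8)
    for P in hulls:
        q=rot(P,x,y,a); E=c['extrinsics']; q=(q-E[:3,3])@E[:3,:3]
        q=q[:,:2]/q[:,2:]*c['f']+[c['cx'],c['cy']]
        q=((q-[u0,v0]+.5)*S-.5)
        cv2.fillConvexPoly(m,cv2.convexHull(np.round(q*16).astype(np.int32)),255,shift=4)
    m=cv2.GaussianBlur(m.astype(np.float32)/255,(0,0),.4*S)
    return cv2.resize(m,(u1-u0,v1-v0),interpolation=cv2.INTER_AREA)
def fit(c,name,x0,y0,angs,h=12,ch=0,z=0,clip=255):
    u,v=np.round(proj(c,[x0,y0,z])).astype(int); win=(u-h,v-h,u+h,v+h)
    I=np.minimum(c['img'][v-h:v+h,u-h:u+h,ch].astype(float),clip)
    def cost(p,a):
        L=[np.ones_like(I)]+[cov(c,hl,p[0]/1e3,p[1]/1e3,a,win) for hl in MODELS[name]]
        A=np.stack([l.ravel() for l in L],1); k=np.linalg.lstsq(A,I.ravel(),rcond=None)[0]
        return np.sqrt(np.mean((A@k-I.ravel())**2))
    out=[]
    for a in angs:
        r=minimize(cost,[x0*1e3,y0*1e3],args=(a,),method='Nelder-Mead',options=dict(initial_simplex=np.array([[x0*1e3,y0*1e3],[x0*1e3+3,y0*1e3],[x0*1e3,y0*1e3+3]]),xatol=.05,fatol=.01))
        out.append((np.degrees(a),r.fun,*r.x))
    return np.array(out)
E
python3 - <<'E'
from fit import *
np.set_printoptions(precision=2,suppress=True)
for n in('top','side'):
    c=cam(n); print(n)
    print('ring',fit(c,'ring',.412,-.316,[0],20,2))
    print('knob',fit(c,'knob',.4195,.277,np.radians(np.arange(-48,0,4)),18,0,.02))
    print('shaft',fit(c,'shaft',.6568,-.016,np.radians(np.arange(-60,61,10)),8,1,.1))
E
```

```text
top
ring [[   0.     16.99  412.8  -315.79]]
knob [[-48.    30.53 417.07 279.64]
 [-44.    28.37 416.97 280.16]
 [-40.    26.16 416.71 279.81]
 [-36.    23.77 416.61 280.11]
 [-32.    21.38 416.5  280.  ]
 [-28.    19.74 416.45 279.69]
 [-24.    20.18 416.1  279.36]
 [-20.    22.6  415.97 278.99]
 [-16.    25.46 415.79 278.87]
 [-12.    28.3  415.6  278.84]
 [ -8.    30.77 415.75 279.02]
 [ -4.    32.93 415.57 278.85]]
shaft [[-60.    30.8  658.74 -16.01]
 [-50.    30.34 658.31 -15.6 ]
 [-40.    29.28 658.65 -15.47]
 [-30.    27.25 658.68 -15.24]
 [-20.    24.95 658.72 -15.03]
 [-10.    22.31 658.85 -14.99]
 [  0.    19.98 659.02 -14.97]
 [ 10.    18.04 659.02 -14.8 ]
 [ 20.    17.4  659.04 -14.76]
 [ 30.    18.28 658.95 -14.71]
 [ 40.    20.3  658.86 -14.6 ]
 [ 50.    22.53 658.69 -14.49]
 [ 60.    24.88 658.62 -14.44]]
side
ring [[   0.     18.15  413.07 -314.5 ]]
knob [[-48.    26.2  417.34 282.83]
 [-44.    24.93 417.22 282.67]
 [-40.    23.89 417.1  282.51]
 [-36.    23.02 417.05 282.48]
 [-32.    22.24 416.75 282.08]
 [-28.    21.94 416.55 281.56]
 [-24.    22.03 416.18 281.15]
 [-20.    22.49 416.25 281.17]
 [-16.    23.38 415.85 280.33]
 [-12.    24.58 415.95 280.25]
 [ -8.    26.   416.18 280.09]
 [ -4.    27.44 415.93 279.78]]
shaft [[-60.    15.66 659.49 -14.18]
 [-50.    19.06 659.83 -14.52]
 [-40.    23.5  660.52 -14.29]
 [-30.    19.52 660.71 -13.43]
 [-20.    16.23 660.66 -13.04]
 [-10.    13.69 660.27 -12.74]
 [  0.    12.26 660.19 -12.36]
 [ 10.    11.1  660.16 -12.21]
 [ 20.    10.29 659.86 -12.37]
 [ 30.     9.72 659.91 -12.3 ]
 [ 40.     9.78 659.89 -12.32]
 [ 50.    10.23 659.71 -12.36]
 [ 60.    10.82 659.69 -12.32]]
```

Fits agree: ring (413,-315) mm, knob (416.5,280) with nose at about −27°, shaft (659,-14) with flat at about +24°. Now a helper for tool-frame shifts, then off to the ring.

```bash
cat > go.py <<'E'
import sys
from h import *
from scipy.spatial.transform import Rotation as R
np.set_printoptions(precision=4,suppress=True)
def to(x,y,z,head):
    o=ctrl.get_obs(); w,a,b,c=o['eef_rot']; T=R.from_quat([a,b,c,w])
    h=np.radians(head); yv=np.array([np.cos(h),np.sin(h),0]); zv=np.array([0,0,-1.]); 
    G=R.from_matrix(np.c_[np.cross(yv,zv),yv,zv])
    print('shift',T.inv().apply(np.array([x,y,z])-o['eef_pos']),'turn',np.degrees((T.inv()*G).as_rotvec()),'t',o['time_s'],'pos',o['eef_pos'],'F',o['wrist_force'],'M',o['torque'],'q6',o['q'][5],'op',o['opening'])
if __name__=='__main__': to(*map(float,sys.argv[1:5]))
E
python3 go.py .413 -.315 .12 90
```

```text
shift [-0.5089 -0.6789  0.1363] turn [ -0.0309  -0.0148 -25.7732] t 0.3 pos [0.2499 0.5177 0.256 ] F [-0.2481 -0.4393  0.065 ] M [-0.011  -0.0042  0.0039] q6 -0.2063031952651494 op 1.0006128827648828
```

Request:
servo_tool(series="-1 -0.254 -0.339 0.02 0 0 -13; -1 -0.254 -0.339 0.02 0 0 -13; -1 -0.254 -0.339 0.02 0 0 -13; -1 -0.254 -0.339 0.02 0 0 -13; -1 -0.254 -0.339 0.02 0 0 -13; -1 -0.254 -0.339 0.02 0 0 -13; -1 -0.254 -0.339 0.02 0 0 -13; -1 -0.254 -0.339 0.02 0 0 -13; -1 -0.254 -0.339 0.02 0 0 -13; -1 -0.254 -0.339 0.02 0 0 -13; -1 -0.254 -0.339 0.02 0 0 -13; -1 -0.254 -0.339 0.02 0 0 -13")

```text
time_s: 1.3
eef_pos: [0.332, 0.0997, 0.2365]
eef_rot: [0.0, 0.115, 0.993, -0.0]
wrist_force: [0.1, 0.2, -0.0]
opening: 0.995
grasp_force: 0.0
```

```bash
python3 go.py .413 -.315 .12 90
```

```text
shift [-0.1732 -0.3854  0.1167] turn [ -0.0128   0.0486 -13.1512] t 1.3 pos [0.332  0.0997 0.2365] F [ 0.0518  0.2001 -0.0007] M [ 0.0249  0.0094 -0.0272] q6 -1.3958111992269555 op 0.9951375965935837
```

Request:
servo_tool(series="-1 -0.173 -0.385 0.117 0 0 -13.1; -1 -0.173 -0.385 0.117 0 0 -13.1; -1 -0.173 -0.385 0.117 0 0 -13.1; -1 -0.173 -0.385 0.117 0 0 -13.1; -1 -0.173 -0.385 0.117 0 0 -13.1; -1 -0.173 -0.385 0.117 0 0 -13.1; -1 -0.173 -0.385 0.117 0 0 -13.1; -1 -0.173 -0.385 0.117 0 0 -13.1; -1 -0.173 -0.385 0.117 0 0 -13.1; -1 -0.173 -0.385 0.117 0 0 -13.1; -1 -0.173 -0.385 0.117 0 0 -13.1; -1 -0.173 -0.385 0.117 0 0 -13.1")

```text
time_s: 2.3
eef_pos: [0.4165, -0.3155, 0.1164]
eef_rot: [-0.001, -0.002, 1.0, 0.0]
wrist_force: [-0.5, -0.3, 1.3]
opening: 1.001
grasp_force: 0.0
```

```bash
python3 go.py .413 -.315 .024 90; python3 - <<'E'
from h import *
s=cam('side'); t=cam('top')
u,v=proj(s,[.413,-.315,.04]).astype(int);print(u,v)
save(s,'a.png',(u-40,v-45,u+40,v+45),5);u,v=proj(t,[.413,-.315,.04]).astype(int);save(t,'b.png',(u-40,v-45,u+40,v+45),5)
cv2.imwrite('pics/m3.png',np.hstack([cv2.imread('pics/a.png'),cv2.imread('pics/b.png')]))
E
```

```text
shift [0.0034 0.0005 0.0924] turn [ 0.016  -0.0599  0.2258] t 2.3 pos [ 0.4165 -0.3155  0.1164] F [-0.4728 -0.2816  1.2847] M [ 0.0385 -0.0271  0.0307] q6 -2.4498118590935722 op 1.001122532229214
286 280
```

View pics/m3.png

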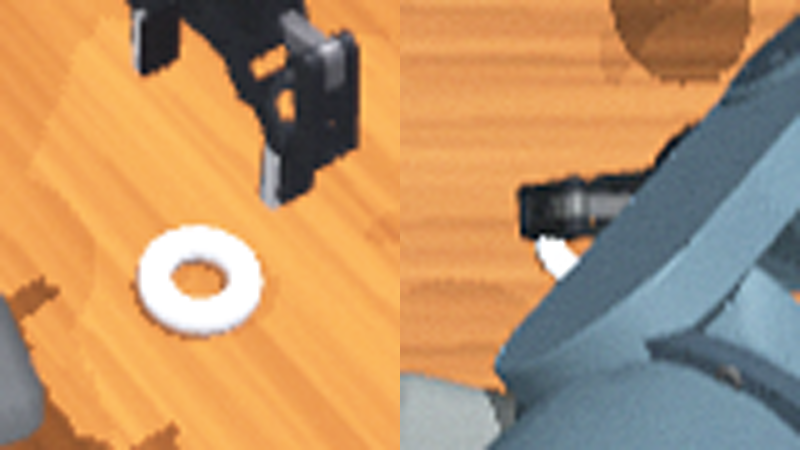

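Left (side view): the open fingers straddle the ring, the near fingertip at crop (275,205); the ring is undisturbed. Descend.

Request:
servo_tool(series="-1 0.003 0 0.03 0 0 0.2; -1 0.003 0 0.06 0 0 0.2; -1 0.003 0 0.075 0 0 0.2; -1 0.003 0 0.075 0 0 0.2; -1 0.003 0 0.08 0 0 0.2; -1 0.003 0 0.085 0 0 0.2; -1 0.003 0 0.085 0 0 0.2; -1 0.003 0 0.085 0 0 0.2")

```text
time_s: 3.07
eef_pos: [0.4126, -0.3118, 0.0353]
eef_rot: [0.001, -0.001, 1.0, -0.001]
wrist_force: [0.4, -0.8, -0.1]
opening: 0.998
grasp_force: 0.0
```

```bash
python3 go.py .413 -.315 .022 90; python3 - <<'E'
from h import *
u,v=301,276
s=cam('side');d,o=ray(s,u,v)
p=o+d*((-.363-o[1])/d[1]);print(p)
u,v=proj(s,[.413,-.315,.02]).astype(int)
save(s,'c.png',(u-40,v-35,u+40,v+25),8)
E
```

```text
shift [-0.0003 -0.0032  0.0133] turn [-0.0715  0.0619  0.1614] t 3.0667 pos [ 0.4126 -0.3118  0.0353] F [ 0.4316 -0.8319 -0.0744] M [-0.036   0.0284 -0.0307] q6 -2.4505032145770853 op 0.9977671039803669
[ 0.4126784  -0.363       0.10289282]
```

View pics/c.png

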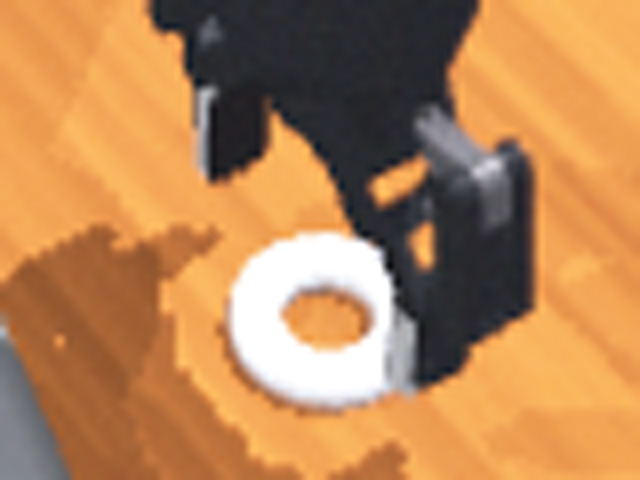

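The fingers straddle the ring with tips above the desk (tips are ~13 mm ahead of the TCP when open). Lower and close.

Request:
servo_tool(series="-1 0 -0.003 0.008 0 0 0; -1 0 -0.003 0.014 0 0 0; -1 0 -0.003 0.014 0 0 0; 1 0 -0.003 0.014 0 0 0; 1 0 -0.003 0.014 0 0 0; 1 0 -0.003 0.014 0 0 0; 1 0 -0.003 0.014 0 0 0; 1 0 -0.003 0.014 0 0 0; 1 0 -0.003 0.014 0 0 0; 1 0 -0.003 0.014 0 0 0; 1 0 -0.003 0.014 0 0 0; 1 0 -0.003 0.014 0 0 0")

```text
time_s: 4.12
eef_pos: [0.4125, -0.3154, 0.0212]
eef_rot: [0.001, -0.001, 1.0, -0.001]
wrist_force: [-1.3, -0.1, 6.0]
opening: 0.64
grasp_force: 66.2
```

```bash
python3 go.py .413 -.315 .2 90
```

```text
shift [-0.0007  0.0001 -0.1788] turn [-0.0816  0.0591  0.1293] t 4.1167 pos [ 0.4125 -0.3154  0.0212] F [-1.2619 -0.0861  5.9705] M [0.119  0.19   0.0385] q6 -2.4545572797783515 op 0.6403961933296817
```

Request:
servo_tool(series="1 0 0 -0.03 0 0 0; 1 0 0 -0.06 0 0 0; 1 0 0 -0.09 0 0 0; 1 0 0 -0.12 0 0 0; 1 0 0 -0.149 0 0 0; 1 0 0 -0.149 0 0 0; 1 0 0 -0.149 0 0 0; 1 0 0 -0.149 0 0 0")

```text
time_s: 4.78
eef_pos: [0.4116, -0.3142, 0.1687]
eef_rot: [-0.0, -0.001, 1.0, 0.0]
wrist_force: [-0.6, 0.8, -1.4]
opening: 0.642
grasp_force: 64.1
```

```bash
python3 go.py .659 -.014 .17 90; python3 - <<'E'
from h import *
s=cam('side')
u,v=proj(s,[.413,-.315,.16]).astype(int);print(u,v)
save(s,'d.png',(u-40,v-35,u+40,v+25),8)
P=cloud(s);I=s['img'];m=(I.min(2)>170)&(P[...,2]>.12)&(P[...,2]<.19)&(abs(P[...,0]-.413)<.06)&(abs(P[...,1]+.315)<.06)
Q=P[m];print(len(Q),Q.min(0),Q.max(0),np.percentile(Q,[5,50,95],axis=0))
A=np.c_[Q[:,:2],np.ones(len(Q))];print(np.linalg.lstsq(A,Q[:,2],rcond=None)[0])
E
```

```text
shift [-0.2481  0.2996 -0.0013] turn [ 0.0351 -0.0292  0.1281] t 4.7833 pos [ 0.4116 -0.3142  0.1687] F [-0.6068  0.7909 -1.4216] M [0.0222 0.0227 0.0391] q6 -2.454490382832273 op 0.642395064944977
288 243
268 [ 0.38243402 -0.3503724   0.14920864] [ 0.43022422 -0.28126599  0.1874591 ] [[ 0.38481273 -0.3434606   0.1516436 ]
 [ 0.39955502 -0.3086219   0.1569636 ]
 [ 0.42545697 -0.28922824  0.16783948]]
[ 0.00479076 -0.03179549  0.14558215]
```

View pics/d.png

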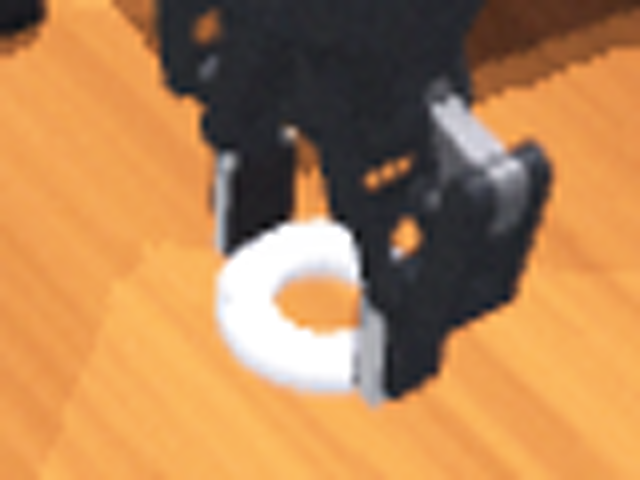

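```bash
python3 - <<'E'
from fit import *
from scipy.optimize import least_squares
np.set_printoptions(precision=2,suppress=True)
s=cam('side');h=18
for zb in(.1455,.1475,.1495):
    M=[[P+[0,0,zb] for P in L] for L in MODELS['ring']]
    u,v=np.round(proj(s,[.412,-.314,zb+.004])).astype(int); win=(u-h,v-h,u+h,v+h)
    im=s['img'][v-h:v+h,u-h:u+h].astype(float); I=im[...,2]; W=cv2.erode((im[...,0]>130).astype(np.uint8),np.ones((3,3)))>0
    def cost(p):
        A=np.stack([np.ones(W.sum())]+[cov(s,L,p[0]/1e3,p[1]/1e3,0,win)[W] for L in M],1)
        k=np.linalg.lstsq(A,I[W],rcond=None)[0]; return np.sqrt(np.mean((A@k-I[W])**2))
    r=minimize(cost,[412,-314],method='Nelder-Mead',options=dict(initial_simplex=[[412,-314],[404,-314],[412,-308]]));print(zb,r.x,r.fun,W.sum())
print(ctrl.get_obs()['eef_pos'])
E
```

```text
0.1455 [ 413.69 -312.55] 23.039470618543856 764
0.1475 [ 412.52 -314.15] 23.72884642937074 732
0.1495 [ 411.33 -315.77] 24.472279080432422 699
[ 0.41 -0.31  0.17]
```

The ring is centred in the grip (within 1 mm). Carry over the shaft.

Request:
servo_tool(series="1 -0.247 0.3 0 0 0 0; 1 -0.247 0.3 0 0 0 0; 1 -0.247 0.3 0 0 0 0; 1 -0.247 0.3 0 0 0 0; 1 -0.247 0.3 0 0 0 0; 1 -0.247 0.3 0 0 0 0; 1 -0.247 0.3 0 0 0 0; 1 -0.247 0.3 0 0 0 0; 1 -0.247 0.3 0 0 0 0; 1 -0.247 0.3 0 0 0 0; 1 -0.247 0.3 0 0 0 0; 1 -0.247 0.3 0 0 0 0")

```text
time_s: 5.88
eef_pos: [0.6574, -0.0134, 0.1671]
eef_rot: [-0.002, -0.002, 1.0, 0.0]
wrist_force: [-0.4, -0.3, -0.7]
opening: 0.646
grasp_force: 64.1
```

```bash
python3 go.py .658 -.014 .104 90; python3 - <<'E'
from fit import *
np.set_printoptions(precision=2,suppress=True)
s=cam('side');save(s,'e.png',(255,125,335,185),8)
E
```

```text
shift [-0.0009 -0.0006  0.0631] turn [ 0.012  -0.2048  0.2317] t 5.8833 pos [ 0.6574 -0.0134  0.1671] F [-0.3939 -0.2904 -0.6771] M [-0.0078  0.0099 -0.0264] q6 -1.7749819808638845 op 0.6457284199759907
```

View pics/e.png

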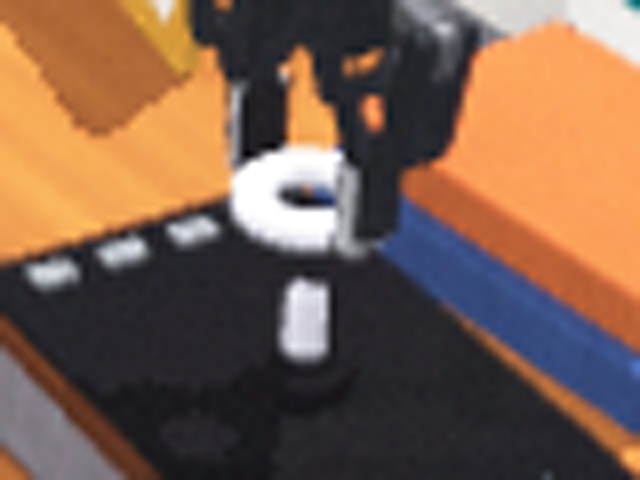

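Ring hangs right above the shaft (side view: ring hole (303,192), shaft (305,320)). Descend in one go with a slow end.

Request:
servo_tool(series="1 -0.001 -0.0005 0.02 0 0 0; 1 -0.001 -0.0005 0.035 0 0 0; 1 -0.001 -0.0005 0.045 0 0 0; 1 -0.001 -0.0005 0.05 0 0 0; 1 -0.001 -0.0005 0.055 0 0 0; 1 -0.001 -0.0005 0.059 0 0 0; 1 -0.001 -0.0005 0.062 0 0 0; 1 -0.001 -0.0005 0.064 0 0 0; 1 -0.001 -0.0005 0.064 0 0 0; 1 -0.001 -0.0005 0.064 0 0 0")

```text
time_s: 6.77
eef_pos: [0.6595, -0.0146, 0.1057]
eef_rot: [0.0, -0.001, 1.0, -0.0]
wrist_force: [-0.1, 0.4, -0.8]
opening: 0.637
grasp_force: 64.1
```

Request:
servo_tool(series="1 0 0 0.001 0 0 0; 1 0 0 0.002 0 0 0; 1 0 0 0.003 0 0 0; 1 0 0 0.004 0 0 0; 1 0 0 0.004 0 0 0")

```text
time_s: 7.18
eef_pos: [0.6593, -0.0145, 0.1012]
eef_rot: [0.0, -0.001, 1.0, -0.0]
wrist_force: [-0.1, 0.4, -0.3]
opening: 0.642
grasp_force: 64.1
```

No contact, so it's well centred. Release, then rise.

Request:
servo_tool(series="0 0 0 0 0 0 0; -0.7 0 0 0 0 0 0; -1 0 0 0 0 0 0; -1 0 0 0 0 0 0; -1 0 0 -0.02 0 0 0; -1 0 0 -0.05 0 0 0; -1 0 0 -0.09 0 0 0; -1 0 0 -0.13 0 0 0; -1 0 0 -0.13 0 0 0; -1 0 0 -0.13 0 0 0")

```text
time_s: 8.02
eef_pos: [0.6613, -0.0149, 0.2356]
eef_rot: [0.004, -0.001, 1.0, -0.001]
wrist_force: [-0.3, -0.8, -0.9]
opening: 0.999
grasp_force: 0.0
```

```bash
python3 go.py .4165 .280 .12 63; python3 - <<'E'
from fit import *
np.set_printoptions(precision=3,suppress=True)
s=cam('side');t=cam('top');P=cloud(s);I=s['img']
m=(I.min(2)>150)&(P[...,2]>.075)&(P[...,2]<.094)&(abs(P[...,0]-.659)<.05)&(abs(P[...,1]+.014)<.05)
Q=P[m];print(len(Q),Q.min(0),Q.max(0),Q.mean(0),np.median(Q[:,2]));A=np.c_[Q[:,:2]-[.659,-.014],np.ones(len(Q))];print(np.linalg.lstsq(A,Q[:,2],rcond=None)[0])
print('knob',fit(s,'knob',.4195,.277,np.radians([-32,-27,-22]),18,0,.02))
save(s,'f.png',(265,125,325,185),4);
u,v=proj(t,[.659,-.014,.09]).astype(int);save(t,'g.png',(u-30,v-30,u+30,v+30),4)
cv2.imwrite('pics/m4.png',np.hstack([cv2.imread('pics/f.png'),cv2.imread('pics/g.png')]))
E
```

```text
shift [0.245  0.2957 0.1133] turn [ 0.0154  0.4457 27.1352] t 8.0167 pos [ 0.6613 -0.0149  0.2356] F [-0.3136 -0.7529 -0.915 ] M [-0.0128 -0.0248 -0.0414] q6 -1.7747384690471915 op 0.9992082712453223
157 [ 0.631 -0.045  0.082] [0.687 0.012 0.093] [ 0.655 -0.021  0.089] 0.08945890056071437
[0.021 0.021 0.089]
knob [[-32.     22.192 416.782 282.063]
 [-27.     21.854 416.564 281.596]
 [-22.     22.013 416.249 280.915]]
```

View pics/m4.png

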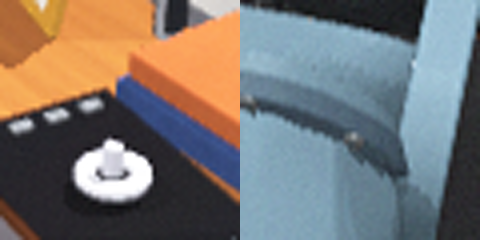

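The ring sits flat on the seat (side view: ring centred about the shaft at (112,172), depth 88–89 mm for its top). Now to the knob.

Request:
servo_tool(series="-1 0.245 0.296 0.113 0 0 27; -1 0.245 0.296 0.113 0 0 27; -1 0.245 0.296 0.113 0 0 27; -1 0.245 0.296 0.113 0 0 27; -1 0.245 0.296 0.113 0 0 27; -1 0.245 0.296 0.113 0 0 27; -1 0.245 0.296 0.113 0 0 27; -1 0.245 0.296 0.113 0 0 27; -1 0.245 0.296 0.113 0 0 27; -1 0.245 0.296 0.113 0 0 27; -1 0.245 0.296 0.113 0 0 27; -1 0.245 0.296 0.113 0 0 27")

```text
time_s: 9.12
eef_pos: [0.4112, 0.2811, 0.1163]
eef_rot: [-0.002, 0.231, 0.973, -0.001]
wrist_force: [-0.7, 0.2, 0.2]
opening: 0.999
grasp_force: 0.0
```

```bash
python3 go.py .4165 .2805 .05 63
```

```text
shift [-0.0052  0.002   0.0663] turn [-0.1896 -0.1572  0.305 ] t 9.1167 pos [0.4112 0.2811 0.1163] F [-0.6659  0.1826  0.2292] M [-0.0161 -0.0081  0.0329] q6 -0.7436861295345938 op 0.9989522810998174
```

Request:
servo_tool(series="-1 0 0 0.01 0 0 0; -1 0 0 0.03 0 0 0; -1 0 0 0.05 0 0 0; -1 0 0 0.05 0 0 0; -1 0 0 0.05 0 0 0")

```text
time_s: 9.53
eef_pos: [0.4134, 0.2795, 0.0671]
eef_rot: [-0.001, 0.233, 0.972, -0.001]
wrist_force: [-0.1, 0.1, 1.1]
opening: 1.0
grasp_force: 0.0
```

```bash
python3 go.py .4165 .2805 .05 63
```

```text
shift [-0.0023  0.0023  0.0171] turn [-0.1389 -0.1155  0.0148] t 9.5333 pos [0.4134 0.2795 0.0671] F [-0.073   0.0694  1.0877] M [ 0.0261 -0.0209  0.0431] q6 -0.743460534323828 op 0.9996599214872383
```

Request:
servo_tool(series="-1 -0.002 0.002 0.01 0 0 0; -1 -0.002 0.002 0.016 0 0 0; -1 -0.002 0.002 0.016 0 0 0; 0 -0.002 0.002 0.016 0 0 0; 1 -0.002 0.002 0.016 0 0 0; 1 -0.002 0.002 0.016 0 0 0; 1 -0.002 0.002 0.016 0 0 0; 1 -0.002 0.002 0.016 0 0 0; 1 -0.002 0.002 0.016 0 0 0; 1 -0.002 0.002 0.016 0 0 0; 1 -0.002 0.002 0.016 0 0 0; 1 -0.002 0.002 0.016 0 0 0")

```text
time_s: 10.53
eef_pos: [0.4164, 0.2818, 0.0526]
eef_rot: [0.0, 0.232, 0.973, 0.0]
wrist_force: [-0.6, -1.0, 3.7]
opening: 0.126
grasp_force: 60.1
```

Request:
servo_tool(series="1 0 0 0 0 0 0; 1 0 0 0 0 0 0; 1 0 0 0 0 0 0")

```text
time_s: 10.78
eef_pos: [0.4164, 0.2818, 0.0525]
eef_rot: [0.0, 0.232, 0.973, 0.0]
wrist_force: [-1.7, -0.7, 5.7]
opening: 0.125
grasp_force: 60.4
```

```bash
python3 go.py .4165 .2805 .05 63; python3 - <<'E'
from h import *
s=cam('side');u,v=proj(s,[.4165,.28,.03]).astype(int);save(s,'k5.png',(u-25,v-30,u+25,v+20),9)
P=cloud(s);m=(P[...,2]>.01)&(P[...,2]<.06)&(abs(P[...,0]-.4165)<.05)&(abs(P[...,1]-.28)<.05)
E
```

```text
shift [-0.0007 -0.0011  0.0025] turn [0.0067 0.0068 0.1316] t 10.7833 pos [0.4164 0.2818 0.0525] F [-1.7311 -0.7238  5.6545] M [-0.1214  0.2819  0.0225] q6 -0.7433562357328358 op 0.12475665874174795
```

View pics/k5.png

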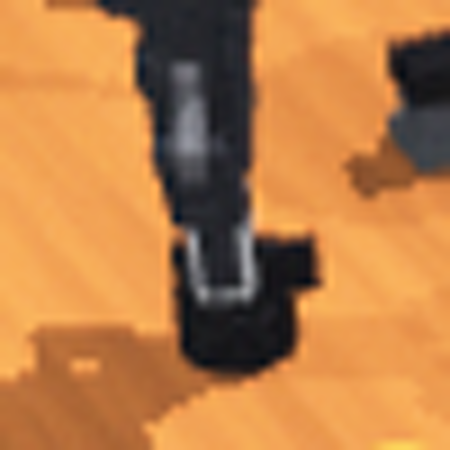

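Knob gripped across the bar, nose to the right (crop (300,260)), fingertips right above the skirt. Lift.

Request:
servo_tool(series="1 0 0 -0.03 0 0 0; 1 0 0 -0.07 0 0 0; 1 0 0 -0.11 0 0 0; 1 0 0 -0.15 0 0 0; 1 0 0 -0.15 0 0 0; 1 0 0 -0.15 0 0 0")

```text
time_s: 11.33
eef_pos: [0.4179, 0.2824, 0.2048]
eef_rot: [0.002, 0.232, 0.973, 0.002]
wrist_force: [-0.2, 0.7, -1.4]
opening: 0.123
grasp_force: 59.7
```

```bash
python3 go.py .6585 -.0145 .2 114
```

```text
shift [-0.3488 -0.1562  0.0055] turn [  0.1356   0.3291 -50.8671] t 11.3333 pos [0.4179 0.2824 0.2048] F [-0.2294  0.6685 -1.4492] M [ 0.0203 -0.0097 -0.0539] q6 -0.7433311804895093 op 0.12251598741634732
```

Request:
servo_tool(series="1 -0.349 -0.156 0.002 0 0 -51; 1 -0.349 -0.156 0.002 0 0 -51; 1 -0.349 -0.156 0.002 0 0 -51; 1 -0.349 -0.156 0.002 0 0 -51; 1 -0.349 -0.156 0.002 0 0 -51; 1 -0.349 -0.156 0.002 0 0 -51; 1 -0.349 -0.156 0.002 0 0 -51; 1 -0.349 -0.156 0.002 0 0 -51; 1 -0.349 -0.156 0.002 0 0 -51; 1 -0.349 -0.156 0.002 0 0 -51; 1 -0.349 -0.156 0.002 0 0 -51; 1 -0.349 -0.156 0.002 0 0 -51")

```text
time_s: 12.33
eef_pos: [0.6561, -0.0162, 0.197]
eef_rot: [-0.002, -0.208, 0.978, 0.001]
wrist_force: [-0.4, 1.1, -1.0]
opening: 0.121
grasp_force: 59.6
```

Request:
servo_tool(series="1 0 0 0 0 0 0; 1 0 0 0 0 0 0; 1 0 0 0 0 0 0")

```text
time_s: 12.58
eef_pos: [0.6563, -0.0137, 0.1998]
eef_rot: [-0.0, -0.21, 0.978, 0.0]
wrist_force: [-0.3, 0.2, -0.8]
opening: 0.126
grasp_force: 59.6
```

```bash
python3 go.py .6585 -.0145 .168 114; python3 - <<'E'
from fit import *
np.set_printoptions(precision=2,suppress=True)
s=cam('side');print('shaft',fit(s,'shaft',.6598,-.0123,np.radians(np.arange(0,60,10)),6,1,.105))
o=ctrl.get_obs();MODELS['knob']=[[P+[0,0,o['eef_pos'][2]-.0522] for P in MODELS['knob'][0]]]
u,v=proj(s,o['eef_pos']-[0,0,.03]).astype(int);save(s,'n.png',(u-30,v-25,u+30,v+30),9)
E
```

```text
shift [-0.0017 -0.0017  0.0318] turn [ 0.0436 -0.0466  0.2231] t 12.5833 pos [ 0.6563 -0.0137  0.1998] F [-0.343   0.1647 -0.835 ] M [-0.0023  0.017   0.0507] q6 -2.1949640422721526 op 0.12568137951490374
shaft [[  0.    79.88 659.65 -14.16]
 [ 10.    79.38 659.55 -13.63]
 [ 20.    79.21 659.56 -13.32]
 [ 30.    79.24 659.4  -13.34]
 [ 40.    79.28 659.34 -12.99]
 [ 50.    79.32 658.83 -12.98]]
```

View pics/n.png

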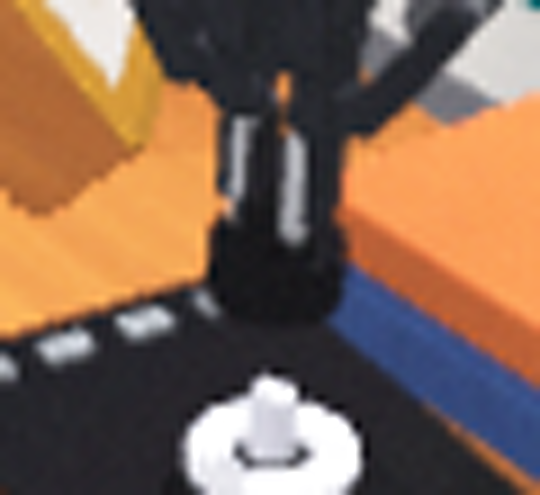

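Knob skirt (210–340, centre 275) hangs above the shaft (272,390). Descend to contact.

Request:
servo_tool(series="1 -0.0017 -0.0017 0.01 0 0 0; 1 -0.0017 -0.0017 0.02 0 0 0; 1 -0.0017 -0.0017 0.028 0 0 0; 1 -0.0017 -0.0017 0.031 0 0 0; 1 -0.0017 -0.0017 0.033 0 0 0; 1 -0.0017 -0.0017 0.034 0 0 0; 1 -0.0017 -0.0017 0.035 0 0 0; 1 -0.0017 -0.0017 0.036 0 0 0; 1 -0.0017 -0.0017 0.037 0 0 0; 1 -0.0017 -0.0017 0.038 0 0 0; 1 -0.0017 -0.0017 0.038 0 0 0")

```text
time_s: 13.55
eef_pos: [0.6595, -0.016, 0.1627]
eef_rot: [0.0, -0.209, 0.978, -0.0]
wrist_force: [-1.9, 1.2, 1.4]
opening: 0.12
grasp_force: 60.0
```

```bash
python3 go.py .6585 -.0145 .168 114
```

```text
shift [ 0.0003  0.0018 -0.0053] turn [-0.0155  0.0217  0.1288] t 13.55 pos [ 0.6595 -0.016   0.1627] F [-1.8863  1.1551  1.4212] M [0.0663 0.2056 0.009 ] q6 -2.1957381711463126 op 0.11953865526088919
```

Light contact, pushing toward −x,+y; correct laterally as the numbers say and go on.

Request:
servo_tool(series="1 0 0.0015 0 0 0 0; 1 0 0.0015 0.001 0 0 0; 1 0 0.0015 0.002 0 0 0; 1 0 0.0015 0.003 0 0 0; 1 0 0.0015 0.004 0 0 0; 1 0 0.0015 0.004 0 0 0")

```text
time_s: 14.05
eef_pos: [0.6584, -0.0146, 0.1577]
eef_rot: [-0.0, -0.209, 0.978, 0.0]
wrist_force: [-0.8, 0.0, -0.8]
opening: 0.123
grasp_force: 59.7
```

```bash
python3 go.py .6585 -.0145 .168 114
```

```text
shift [-0.0001  0.0001 -0.0103] turn [ 0.0279 -0.0475  0.1267] t 14.05 pos [ 0.6584 -0.0146  0.1577] F [-0.8029  0.0406 -0.8443] M [-0.1093  0.2088  0.0041] q6 -2.19387331388536 op 0.12275906539760022
```

It's entering the hole (7 mm below the shaft end, no force). Continue.

Request:
servo_tool(series="1 0 0 0.002 0 0 0; 1 0 0 0.004 0 0 0; 1 0 0 0.006 0 0 0; 1 0 0 0.008 0 0 0; 1 0 0 0.010 0 0 0; 1 0 0 0.010 0 0 0; 1 0 0 0.010 0 0 0")

```text
time_s: 14.63
eef_pos: [0.6585, -0.0146, 0.1477]
eef_rot: [-0.0, -0.209, 0.978, 0.0]
wrist_force: [-2.6, -1.2, -2.0]
opening: 0.122
grasp_force: 59.5
```

```bash
python3 go.py .6585 -.0145 .1425 114
```

```text
shift [-0.0001  0.0001  0.0052] turn [ 0.0255 -0.0408  0.128 ] t 14.6333 pos [ 0.6585 -0.0146  0.1477] F [-2.6198 -1.1633 -2.0073] M [-0.2317  0.4338 -0.006 ] q6 -2.193901589532579 op 0.12190735989871357
```

Request:
servo_tool(series="1 0 0 0.001 0 0 0; 1 0 0 0.002 0 0 0; 1 0 0 0.003 0 0 0; 1 0 0 0.004 0 0 0; 1 0 0 0.004 0 0 0")

```text
time_s: 15.05
eef_pos: [0.6587, -0.0147, 0.1447]
eef_rot: [-0.0, -0.209, 0.978, -0.0]
wrist_force: [-5.8, -1.8, 5.2]
opening: 0.125
grasp_force: 60.3
```

Request:
servo_tool(series="1 0 0 0.0005 0 0 0; 1 0 0 0.001 0 0 0; 1 0 0 0.0015 0 0 0; 1 0 0 0.0015 0 0 0; 1 0 0 0.0015 0 0 0")

```text
time_s: 15.47
eef_pos: [0.6587, -0.0147, 0.1437]
eef_rot: [-0.0, -0.209, 0.978, -0.0]
wrist_force: [-6.5, -1.1, 7.1]
opening: 0.124
grasp_force: 60.6
```

Request:
servo_tool(series="1 0.0005 0 0.0005 0 0 0; 1 0.001 0 0.001 0 0 0; 1 0.001 0 0.0015 0 0 0; 1 0.001 0 0.002 0 0 0; 1 0.001 0 0.002 0 0 0")

```text
time_s: 15.88
eef_pos: [0.6586, -0.0148, 0.1425]
eef_rot: [0.001, -0.209, 0.978, -0.0]
wrist_force: [-4.5, 0.5, 9.1]
opening: 0.122
grasp_force: 60.9
```

Request:
servo_tool(series="1 0 0 0.0005 0 0 0; 1 0 0 0.001 0 0 0; 1 0 0 0.0015 0 0 0; 1 0 0 0.0015 0 0 0; 1 0 0 0.0015 0 0 0")

```text
time_s: 16.3
eef_pos: [0.6587, -0.0148, 0.1423]
eef_rot: [0.001, -0.209, 0.978, -0.0]
wrist_force: [-8.1, -0.0, 15.2]
opening: 0.118
grasp_force: 61.8
```

Force has steepened after 22 mm of travel, so the knob is on and the shaft at its stop. Add a touch of preload, settle, quick check.

Request:
servo_tool(series="1 0.0005 0 0.0005 0 0 0; 1 0.0005 0 0.0005 0 0 0; 1 0.0005 0 0.0005 0 0 0; 1 0.0005 0 0.0005 0 0 0; 1 0.0005 0 0.0005 0 0 0; 1 0.0005 0 0.0005 0 0 0")

```text
time_s: 16.8
eef_pos: [0.6586, -0.0149, 0.1423]
eef_rot: [0.002, -0.209, 0.978, -0.0]
wrist_force: [-7.7, 1.0, 15.8]
opening: 0.123
grasp_force: 62.0
```

```bash
python3 go.py .6585 -.0145 .1425 114; python3 - <<'E'
from h import *
s=cam('side');save(s,'z.png',(265,125,325,185),8)
P=cloud(s);I=s['img']
m=(I.min(2)>150)&(P[...,2]>.075)&(P[...,2]<.094)&(abs(P[...,0]-.659)<.05)&(abs(P[...,1]+.014)<.05)
Q=P[m];print(len(Q),Q.min(0),Q.max(0),np.median(Q[:,2]))
E
```

```text
shift [-0.      0.0004 -0.0002] turn [-0.0805  0.1812  0.1486] t 16.8 pos [ 0.6586 -0.0149  0.1423] F [-7.7432  0.9991 15.7966] M [ 0.1465  1.5181 -0.0395] q6 -2.1952003949000893 op 0.12282011173123682
89 [ 0.62909103 -0.04573808  0.08152822] [0.68718838 0.00774993 0.09317425] 0.08924588185110327
```

View pics/z.png

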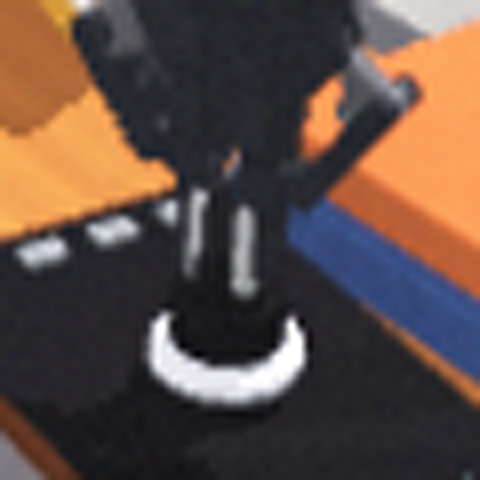

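The knob's skirt sits just above the ring (ring centre ~(226,350)), the ring is still flat and the shaft is pressed in. Handing in.

```bash
python3 -c "
from bench import ctrl
print(ctrl.hand_in())"
```

```text
the job is handed in; nothing more can be done
None
```

The job is handed in at about 17 s of the 67 s allowed: the ring lies flat on the seat and released, and the knob is fully on the shaft, held and pressed to its stop at about 16 N; the hand-in call returned no verdict, so I don't know the judged result.

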